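# Release a locked centrifuge lid with the release rod

## Task

The centrifuge's lid is locked shut. Take the release rod from its stand, feel along the floor of the slanting slot on the centrifuge's left side for the hidden hole, and push the rod in until the catch is fully home and the lid has risen. Then draw the rod out and put it back in its stand, fully seated, without knocking the other things on the bench about.

Things in the scene. Friction and masses are not known exactly. Their poses are not given: they have to be found in the camera images.
- release_rod: Loose steel rod, 8 mm in diameter, round-ended, 95 mm long, below a black square handle (18 x 18 mm, 45 mm high; about 60 g in all). Origin: centre of the handle's underside; z runs up through the handle (0 to +45 mm), the tip is at z = -95 mm; x, y are square to the handle's flats. It starts upright in the stand, handle resting on the stand's top, yaw varying.
- rod_tip (a point): The rounded lower end of the release rod, on its axis.
- rod_stand: Fixed upright aluminium tube, 36 mm outside, on a round foot (80 mm across). Origin: centre of its underside, on the bench; z up. Top of the tube 105 mm above the origin; bore 15 mm in diameter, open at the top, 97 mm deep.
- release_slot: White housing, 140 x 38 x 62 mm, fixed to the centrifuge's left (+y) side. Origin: centre of its slot's mouth. z points out of the slot, 35 degrees from vertical, up and away from the centrifuge; x runs along the slot (level), y across. Slot 66 mm long (x -33 to +33), 14 mm wide (y -7 to +7; the top 7 mm flares to about 26 mm), floor at z = -30 mm.
- slot_floor_mid (a point): Middle of the slot's flat black floor, 30 mm below the mouth's centre. In the floor is a straight hole along the slot's z: 12 mm wide along x, as wide as the slot across y. Its centre lies anywhere from x = -18 to +18 mm along the slot, differs each time and is not reported: find it by feel.
- centrifuge: Fixed mini centrifuge, 166 x 152 x 103 mm, smoked lid. Origin: centre of underside; x to its back. Its lid catch, a steel pin, stands in the hidden hole 10 mm below the slot's floor (slot z = -40 mm). Pushed along the slot's -z with about 5 to 10 N it travels 14 mm to its stop (z = -54 mm) and stays there. Release the lid with the rod only; do not pull at the lid.
- centrifuge_lid (a joint): Angle of the centrifuge's smoked lid about its hinge at the far side, rad: 0 shut; it rises in step with the catch (25 rad per metre), to 0.35 when the catch is at its stop.
- vial: Bystander: small capped vial, 21 x 45 mm, upright. Origin: centre of underside.
- dye_bottle: Bystander: dropper bottle, 34 x 62 mm, upright. Origin: centre of underside.
- tube_rack: Bystander: tube rack, 64 x 156 x 52 mm. Origin: centre of underside.
- bench_timer: Bystander: wedge-shaped timer, 100 x 140 x 40 mm. Origin: centre of underside.
- ladder_box: Bystander: small carton, 88 x 70 x 76 mm. Origin: centre of underside.
- forceps: Bystander: steel forceps, 130 mm long, lying. Origin: centre of underside.

How it is judged (in metres and radians):
On the way, in this order (a step that is already met when the one before it is completed fails the run):
1. the rod has been drawn out of its stand (z of rod_tip in the frame of rod_stand above 0.106 m and value of joint centrifuge_lid below 0.05 rad), for 0.05 s.
2. the rod is in the hidden hole, at least 15 mm below the slot's floor, and has pushed the catch until the lid has risen to 0.27 rad or more (value of joint centrifuge_lid above 0.27 rad and z of rod_tip in the frame of release_slot between -0.06 and -0.045 m and x of rod_tip in the frame of release_slot between -0.03 and 0.03 m and y of rod_tip in the frame of release_slot between -0.009 and 0.009 m), for 0.2 s.
At the end, for the whole second after the job is handed in: The lid stands raised by 0.25 to 0.45 rad, and the release rod is back in its stand, released and at rest: its axis within 8 mm of the stand's, the handle's underside within 4 mm of the stand's top, upright within 0.1 rad (value of joint centrifuge_lid between 0.25 and 0.45 rad and horizontal distance between release_rod and rod_stand below 0.008 m and z of release_rod in the frame of rod_stand below 0.109 m and angle between release_rod's own z axis and vertical below 0.1 rad and linear speed of release_rod below 0.02 m/s); the robot touches nothing.
It fails at once if a bystander (vial, dye bottle, tube rack, timer, carton or forceps) is moved more than 40 mm (distance of any of vial, dye_bottle, tube_rack, bench_timer, ladder_box, forceps from where it was at the start of the episode above 0.04 m).
It also fails if it takes over 61 s, if anything falls off the work surface, if the arm or the gripper's body presses on something with over 40 N, if the wrist force passes 120 N, or if a joint passes its speed limit or range.

## Robot

A 6-joint arm with a two-finger parallel gripper is mounted at the origin on the work surface; the furniture and walls round the work are solid. World frame = base frame: x ahead of the robot, y to its left, z up, the work surface at z = 0. Lengths are in m, angles in degrees, forces in N, time in s.
With the tool pointing down it reaches from about 0.35 to 0.875 m from the base axis. Payload 4.2 kg.
Tool frame: the origin (TCP) lies between the finger pads; the fingertips stand 8 mm ahead of it and the grasp point (between the pads) lies 11 mm behind it; z points along the fingers, y is the line along which they close (so a half turn about z gives the same grasp; the last joint's range is limited). The gripper opens to 87 mm and grips with 3 to 60 N. Pads are 19 mm wide; open, the fingers measure 117 mm over their backs; the gripper's body (75 mm by 190 mm) begins 51 mm behind the grasp point.
Start: joints at [82.54, 22.042, 0.453, 0, -68.411, -14.817], TCP at [0.237, 0.578, 0.231] pointing down, gripper open.
Joint ranges: [-179.83, 179.83], [-69.29, 118.12], [-61.27, 80.66], [-181.25, 117.63], [-171.15, -9.14], [-177.46, 177.46]. Speed limits (degrees/s): [159.86, 159.86, 180, 180, 180, 180].

## Interface

Orientations are given as a 3x3 rotation matrix whose columns are the frame's x, y, z axes.
In Python, from station import sense, capture, camera_model, finish_job, find_in gives the robot as it stands. The module is installed in compiled form; this text tells all that it offers.
- The arm moves only by the tool arm_command, never from a script. Its argument "motion" is a list of rows, each a list of 7 numbers: the finger opening in mm, from 0 to 87, then the shift along the tool's x, y, z in mm, then the turn, a rotation vector about the tool's x, y, z in rad. In form: [[jaw, dx, dy, dz, rx, ry, rz], ...]. A call has 1 to 8 rows; each row shifts and turns the commanded pose from where the row before left it, along the tool's axes as they then stand; what a row does not reach is not made up. A row lasts 1/10 s, in which the tool goes at most 50 mm and 8.59 degrees, less where a joint would pass 70% of its speed; a pose out of reach is approached as far as the arm can. A call with a gripper value outside its range is refused whole. The fingers move at their own pace and stop on an object; the grip force is fixed at half the most. Time passes only in rows, so rows that do not move let the fingers close. It gives the time, the measured TCP pose, the force, the opening and the grip force at its end, in the units of the state.
- sense(): the state, without advancing time (a new reading comes with each control period).
- capture(name): name is "side" or "top"; returns the picture (480x640x3 uint8, red, green, blue); there is no depth.
- camera_model(name): a dict with "fx", "fy", "cx", "cy" (pixels), "R" (3x3) and "t" (3): a world point X has camera coordinates R X + t. Camera axes: x right, y down, z forward; pixel columns grow to the right and rows downward; lengths in m; the calibration is good to about 2 mm. A picture is of the moment at which its call begins. camera_model takes no time and is no camera call.
- finish_job(): hands the job in; it is judged then, once.
Trained networks look in the newest picture that a camera, given by its name, has taken for a name from the list of things; names that differ only in an ending like _2 or _b are one class to them, and where a whole thing is asked for, a point or a joint stands for the part that bears it (a point fixed in the world has none). Each returns a list of dicts, best first, with "p" (0 to 1); they miss things now and then, are a little off and sometimes report something else, mostly with a low value. They report only what shows in the picture. A call takes as long as a camera call.
- find_in(target, camera): "location" ([row, column] in pixels, amid what is visible of it).
The state is a dict: "time_s": time; "joints": joint angles; "joint_velocities": joint speeds; "effort": joint torques, N m; "tcp_pos": TCP position; "ee_rot": TCP orientation; "wrist_force": force on the tool from outside, world axes, zero at the start; "moment": the same for the moment, N m; "gripper_width": opening from 0.0 (shut) to 1.0 (fully open); "gripper_force": force on a finger pad.
Only numpy, scipy, OpenCV 4.12 (cv2) and the standard library are available. Lean on these libraries where they do the work, as an engineer would, in place of code of your own. Each camera call takes 0.05 s, during which the arm holds its last target. There are 200 camera calls.

## Working session

There is one attempt and no reset: what is moved stays moved. The work goes in short steps, Python scripts to look and compute and a tool call to move; the robot and the scene stay as the last step left them, time stands still between calls to the robot, and variables do not carry over. Pictures are saved under pics/ and viewed, at most 10 in all, crops included, and the job is handed in when it is done.

Besides the shell and the picture viewer there is one more tool, called after "Request:" by a JSON object that holds its "name" and its "arguments". arm_command: Moves the arm, as the interface text tells. Its arguments: {"type":"object","properties":{"motion":{"type":"array"}},"required":["motion"]}

```bash
mkdir -p pics; python3 - <<'E'
from station import *
import cv2,numpy as np
for c in("side","top"):
    im=capture(c); cv2.imwrite(f"pics/{c}0.png",im[:,:,::-1])
    m=camera_model(c); R=np.array(m["R"]);print(c,m["fx"],m["cx"],m["cy"],R.round(3).tolist(),(-R.T@np.array(m["t"])).round(3))
    for n in("release_rod","rod_stand","release_slot","centrifuge","vial","dye_bottle","tube_rack","bench_timer","ladder_box","forceps"):
        print(n,[(np.round(d["location"]).tolist(),round(d["p"],2)) for d in find_in(n,c)[:2]])
s=sense();print(s["time_s"],s["tcp_pos"],np.round(s["ee_rot"],3).tolist(),s["gripper_width"])
E
```

```text
side 608.249092444133 307.82805163066456 243.2883672236481 [[0.99, -0.14, 0.017], [-0.059, -0.52, -0.852], [0.128, 0.843, -0.523]] [ 0.304 -0.98   0.719]
release_rod [([204.0, 295.0], 0.63)]
rod_stand []
release_slot [([304.0, 327.0], 0.71)]
centrifuge [([346.0, 347.0], 0.86)]
vial [([283.0, 268.0], 0.66)]
dye_bottle [([294.0, 424.0], 0.87)]
tube_rack [([202.0, 365.0], 0.67)]
bench_timer [([203.0, 365.0], 0.55)]
ladder_box [([208.0, 275.0], 0.56), ([294.0, 423.0], 0.19)]
forceps [([294.0, 395.0], 0.55), ([282.0, 270.0], 0.4)]
top 468.01132628820443 309.9673202102246 237.0789076377763 [[-0.014, -1.0, 0.0], [-0.986, 0.014, -0.167], [0.167, -0.003, -0.986]] [0.334 0.043 1.028]
release_rod []
rod_stand [([265.0, 271.0], 0.91)]
release_slot [([237.0, 382.0], 0.85), ([258.0, 264.0], 0.51)]
centrifuge [([244.0, 423.0], 0.95), ([265.0, 267.0], 0.57)]
vial [([264.0, 267.0], 0.3)]
dye_bottle [([159.0, 360.0], 0.77)]
tube_rack [([176.0, 177.0], 0.72)]
bench_timer [([345.0, 190.0], 0.93)]
ladder_box [([275.0, 198.0], 0.71), ([239.0, 384.0], 0.22)]
forceps [([180.0, 336.0], 0.62)]
1.1 [0.23688585 0.57834353 0.2305359 ] [[0.925, -0.379, 0.0], [-0.379, -0.925, -0.0], [0.0, 0.0, -1.0]] 0.9968535419978151
```

View pics/side0.png

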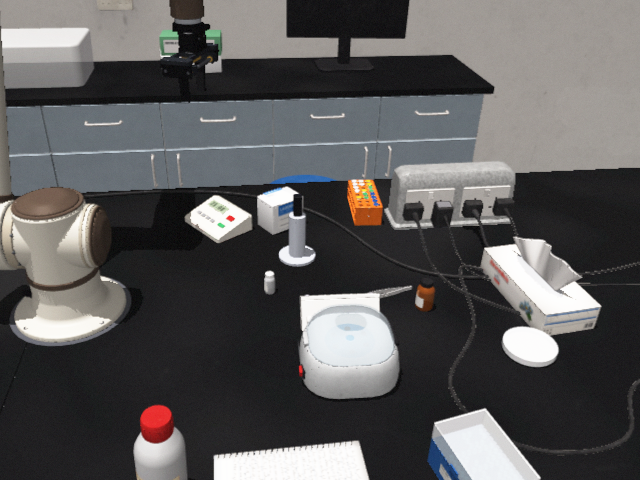

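View pics/top0.png

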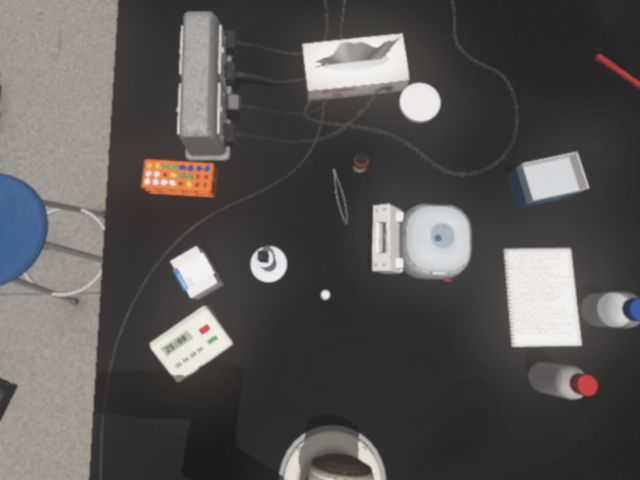

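```bash
cat >h.py <<'E'
from station import *
import cv2,numpy as np
def bp(c,row,col,z):
    m=camera_model(c);R=np.array(m["R"]);t=np.array(m["t"])
    C=-R.T@t;d=R.T@np.array([(col-m["cx"])/m["fx"],(row-m["cy"])/m["fy"],1.]);return C+d*(z-C[2])/d[2]
def pj(c,X):
    m=camera_model(c);p=np.array(m["R"])@np.array(X)+np.array(m["t"]);return np.round([m["fy"]*p[1]/p[2]+m["cy"],m["fx"]*p[0]/p[2]+m["cx"]],1)
E
python3 - <<'E'
from h import *
a=cv2.imread("pics/top0.png");b=cv2.imread("pics/side0.png")
r=lambda i,y,x,h,w:cv2.resize(i[y:y+h,x:x+w],(400,300),interpolation=cv2.INTER_CUBIC)
cv2.imwrite("pics/mos.png",np.vstack([np.hstack([r(a,238,240,48,64),r(a,192,360,90,120)]),np.hstack([r(b,185,250,90,120),r(b,285,290,90,120)])]))
print("stand foot",bp("top",264,268.5,0.005),bp("side",255,297,0.005))
print("handle top",bp("top",252,264,.15),bp("side",197,297.5,.15))
print("slot",bp("top",238,382,.1),bp("side",298,340,.1))
print("centri",bp("top",241,437,.1))
E
```

```text
stand foot [0.44826179 0.13175968 0.005     ] [0.44816638 0.12559283 0.005     ]
handle top [0.45498105 0.12765893 0.15      ] [0.44720345 0.11867066 0.15      ]
slot [ 0.48703204 -0.10475605  0.1       ] [ 0.48465395 -0.1643579   0.1       ]
centri [ 0.47940468 -0.21502827  0.1       ]
```

View pics/mos.png

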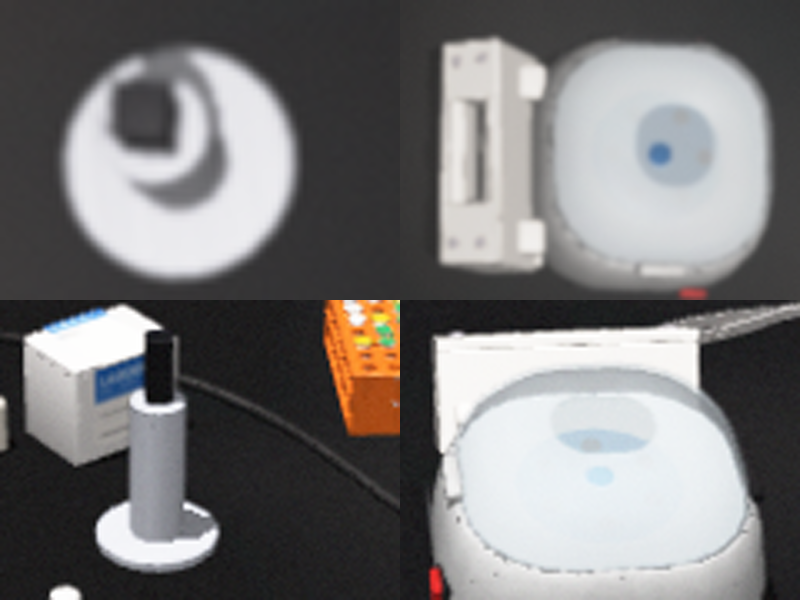

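```bash
cat >>h.py <<'E'
from scipy.optimize import least_squares
def tri(pt,ps):
    f=lambda X:np.r_[pj("top",X)-pt,pj("side",X)-ps]
    import warnings
    m=[camera_model(c) for c in("top","side")]
    def f(X):
        o=[]
        for k,(c,q) in zip(m,(("top",pt),("side",ps))):
            p=np.array(k["R"])@X+np.array(k["t"]);o+=[k["fy"]*p[1]/p[2]+k["cy"]-q[0],k["fx"]*p[0]/p[2]+k["cx"]-q[1]]
        return np.array(o)
    s=least_squares(f,[.45,0,.1]);return s.x.round(4),s.fun.round(1)
E
python3 - <<'E'
from h import *
T=lambda u,v:(192+v/10*3,360+(u-400)/10*3)
S=lambda u,v:(285+(v-300)*.3,290+(u-400)*.3)
print("hi far",tri(T(497,38),S(698,330)),"hi near",tri(T(495,270),S(435,338)))
for u,v,z in((443,40,.08),(440,262,.08),(497,38,.1),(495,270,.1)):print(bp("top",*T(u,v),z))
print("mouth",bp("top",*T(471,152),.09))
P=lambda u,v:(238+v/6.25,240+u/6.25)
Q=lambda u,v:(185+(v-300)*.3,250+u*.3)
print("foot",bp("top",*P(180,162),.006),bp("side",*Q(157,533),.006))
print("handle top",bp("top",*P(143,115),.15),tri(P(143,115),Q(160,333)))
print("tube top side",bp("side",*Q(158,404),.105))
for u,v in((112,85),(170,80),(178,150),(118,152)):print(bp("top",*P(u,v),.15))
E
```

```text
hi far (array([ 0.5646, -0.1266,  0.074 ]), array([-0.,  0.,  0., -0.])) hi near (array([ 0.4212, -0.1193,  0.0755]), array([-1.3,  0.1,  0.1, -1.1]))
[ 0.56227963 -0.09182757  0.08      ]
[ 0.42351484 -0.08497069  0.08      ]
[ 0.55826227 -0.12203865  0.1       ]
[ 0.41639574 -0.11488514  0.1       ]
mouth [ 0.48952683 -0.10495132  0.09      ]
foot [0.44831721 0.13101438 0.006     ] [0.44823013 0.12441878 0.006     ]
handle top [0.44661768 0.12975415 0.15      ] (array([0.4481, 0.1298, 0.1489]), array([-0.7,  0. ,  0.1, -0.8]))
tube top side [0.44741613 0.11910362 0.105     ]
[0.45590356 0.13917376 0.15      ]
[0.45719122 0.12160375 0.15      ]
[0.43582933 0.11915765 0.15      ]
[0.43547145 0.13726541 0.15      ]
```

Request:
{"name": "arm_command", "arguments": {"motion": [[60,0,0,0,0,0,0.149],[60,0,0,0,0,0,0.149],[60,0,0,0,0,0,0.149],[60,0,0,0,0,0,0.149],[60,0,0,0,0,0,0.149],[60,0,0,0,0,0,0.149],[60,0,0,0,0,0,0.149],[60,0,0,0,0,0,0.149]]}}

```text
time_s: 1.9
tcp_pos: [0.2369, 0.5783, 0.2306]
ee_rot: [[-0.016, -1.0, 0.0], [-1.0, 0.016, 0.0], [-0.0, -0.0, -1.0]]
wrist_force: [-0.1, -0.9, 0.0]
gripper_width: 0.689
gripper_force: 0.0
```

Request:
{"name": "arm_command", "arguments": {"motion": [[60,44,-21,0,0,0,-0.09],[60,44,-23,0,0,0,0],[60,44,-23,0,0,0,0],[60,44,-23,0,0,0,0],[60,44,-23,0,0,0,0],[60,44,-23,0,0,0,0],[60,44,-23,0,0,0,0],[60,44,-23,0,0,0,0]]}}

```text
time_s: 2.7
tcp_pos: [0.4433, 0.2382, 0.231]
ee_rot: [[0.08, -0.997, 0.001], [-0.997, -0.08, 0.001], [-0.001, -0.001, -1.0]]
wrist_force: [1.4, 0.7, 0.0]
gripper_width: 0.688
gripper_force: 0.0
```

Request:
{"name": "arm_command", "arguments": {"motion": [[60,40,-5,0,0,0,0],[60,40,-5,0,0,0,0],[60,0,0,0,0,0,0],[60,0,0,0,0,0,0]]}}

```text
time_s: 3.1
tcp_pos: [0.4592, 0.1604, 0.2308]
ee_rot: [[0.078, -0.997, 0.001], [-0.997, -0.078, 0.001], [-0.0, -0.001, -1.0]]
wrist_force: [-0.5, 0.2, -0.1]
gripper_width: 0.689
gripper_force: 0.0
```

Request:
{"name": "arm_command", "arguments": {"motion": [[60,29,14,0,0,0,0],[60,0,0,30,0,0,0],[60,0,0,30,0,0,0],[60,0,0,30,0,0,0],[60,0,0,19,0,0,0],[60,0,0,0,0,0,0]]}}

```text
time_s: 3.7
tcp_pos: [0.4456, 0.1312, 0.1192]
ee_rot: [[0.081, -0.997, -0.005], [-0.997, -0.081, -0.003], [0.003, 0.005, -1.0]]
wrist_force: [0.4, -0.2, 0.8]
gripper_width: 0.69
gripper_force: 0.0
```

```bash
python3 - <<'E'
from h import *
b=capture("side");a=capture("top")
r=lambda i,y,x,h,w:cv2.resize(i[y:y+h,x:x+w],(400,300),interpolation=cv2.INTER_CUBIC)
cv2.imwrite("pics/m2.png",np.hstack([r(a,220,220,72,96),r(b,150,240,90,120)])[:,:,::-1])
E
```

```text
(no output)
```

View pics/m2.png

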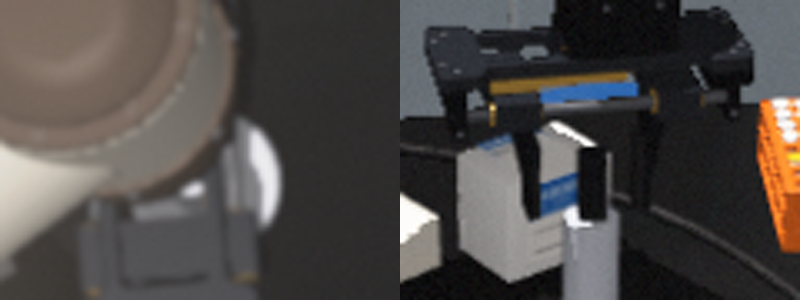

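The side view (right) shows the handle (zoom 593,185) centred between the fingers (530 and 645), so I'll close.

Request:
{"name": "arm_command", "arguments": {"motion": [[30,0,0,0,0,0,0],[10,0,0,0,0,0,0],[10,0,0,0,0,0,0],[10,0,0,0,0,0,0],[10,0,0,0,0,0,0],[10,0,0,0,0,0,0]]}}

```text
time_s: 4.4
tcp_pos: [0.4476, 0.1311, 0.1218]
ee_rot: [[0.08, -0.997, 0.001], [-0.997, -0.08, 0.001], [-0.0, -0.001, -1.0]]
wrist_force: [1.2, 0.4, 0.2]
gripper_width: 0.234
gripper_force: 0.2
```

Request:
{"name": "arm_command", "arguments": {"motion": [[5,0,0,0,0,0,0],[5,0,0,0,0,0,0],[5,0,0,0,0,0,0],[5,0,0,0,0,0,0]]}}

```text
time_s: 4.8
tcp_pos: [0.4475, 0.1311, 0.1217]
ee_rot: [[0.08, -0.997, 0.001], [-0.997, -0.08, 0.0], [-0.0, -0.001, -1.0]]
wrist_force: [0.4, 1.1, 1.9]
gripper_width: 0.214
gripper_force: 30.0
```

Request:
{"name": "arm_command", "arguments": {"motion": [[5,0,0,-10,0,0,0],[5,0,0,-25,0,0,0],[5,0,0,-35,0,0,0],[5,0,0,-35,0,0,0],[5,0,0,-35,0,0,0],[5,0,0,0,0,0,0]]}}

```text
time_s: 5.4
tcp_pos: [0.4495, 0.132, 0.2671]
ee_rot: [[0.081, -0.997, 0.01], [-0.997, -0.081, 0.005], [-0.004, -0.01, -1.0]]
wrist_force: [0.2, 0.5, -0.2]
gripper_width: 0.213
gripper_force: 30.0
```

Request:
{"name": "arm_command", "arguments": {"motion": [[5,20,0,0,0,0,0.13],[5,40,-8,0,0,0,0],[5,40,-8,0,0,0,0],[5,0,0,0,0,0.122,0],[5,0,0,0,0,0.122,0],[5,0,0,0,0,0.122,0],[5,0,0,0,0,0.122,0],[5,0,0,0,0,0.123,0]]}}

```text
time_s: 6.2
tcp_pos: [0.4605, 0.0302, 0.2617]
ee_rot: [[-0.041, -0.999, -0.029], [-0.815, 0.05, -0.577], [0.578, -0.0, -0.816]]
wrist_force: [0.9, 0.5, -1.1]
gripper_width: 0.21
gripper_force: 30.0
```

```bash
cat >>h.py <<'E'
from scipy.spatial.transform import Rotation as Ro
c=np.array
YAW=-2.85;M=c([.494,-.1085,.062]);L=.1117
def slotR(yaw=YAW):return Ro.from_euler("ZX",[yaw,-35],degrees=True).as_matrix()
SR=slotR()
def slot(p):return SR.T@(c(p)-M)*1000
def go(s,tgt,Rt):
    Rn=c(s["ee_rot"]);print("shift mm",(Rn.T@(tgt-c(s["tcp_pos"]))*1000).round(1),"rot",Ro.from_matrix(Rn.T@Rt).as_rotvec().round(3))
RT=np.column_stack([-SR[:,1],-SR[:,0],-SR[:,2]])
def tip(s):return c(s["tcp_pos"])+L*c(s["ee_rot"])[:,2]
E
python3 - <<'E'
from h import *
s=sense();print(s["tcp_pos"],s["wrist_force"],s["gripper_width"],SR.round(3).tolist(),np.linalg.det(RT))
print("tip slot",slot(tip(s)).round(1))
go(s,M+SR@c([-.024,0,.012+L]),RT)
E
```

```text
[0.46049365 0.03021656 0.26165478] [ 0.86500935  0.54214519 -1.06126795] 0.20992385366449287 [[0.999, 0.041, 0.029], [-0.05, 0.818, 0.573], [0.0, -0.574, 0.819]] 1.0
tip slot [-40.3  -2.9 130.4]
shift mm [ -3.  -16.3 118.3] rot [-0.    -0.005 -0.   ]
```

Request:
{"name": "arm_command", "arguments": {"motion": [[5,-3,-16,0,0,-0.005,0],[5,0,0,35,0,0,0],[5,0,0,35,0,0,0],[5,0,0,30,0,0,0],[5,0,0,0,0,0,0],[5,0,0,0,0,0,0]]}}

```text
time_s: 6.8
tcp_pos: [0.4742, -0.025, 0.1778]
ee_rot: [[-0.041, -0.999, -0.029], [-0.82, 0.05, -0.57], [0.57, 0.0, -0.821]]
wrist_force: [0.1, 0.4, 0.0]
gripper_width: 0.211
gripper_force: 30.0
```

```bash
python3 - <<'E'
from h import *
b=capture("side");a=capture("top")
s=sense();t=tip(s);print(s["wrist_force"].round(1),slot(t).round(1),pj("top",t),pj("side",t))
r=lambda i,y,x,h,w:cv2.resize(i[y:y+h,x:x+w],(400,300),interpolation=cv2.INTER_CUBIC)
cv2.imwrite("pics/m3.png",np.hstack([r(a,192,350,90,120),r(b,245,290,90,120)])[:,:,::-1])
E
```

```text
[ 0.5 -0.1  0. ] [-22.7   2.2  31.8] [246.3 372.7] [279.1 325.2]
```

View pics/m3.png

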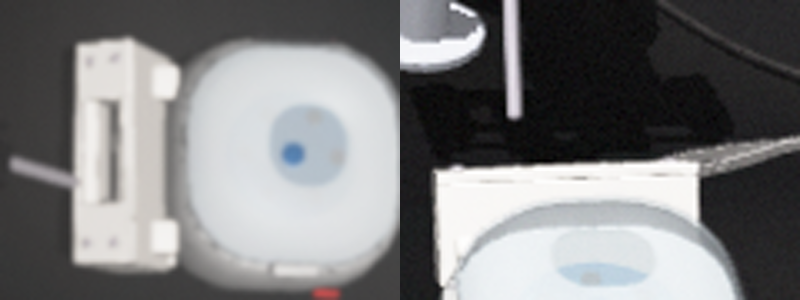

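The tip is at top zoom (76,184) and side zoom (515,118), within about 1 px of prediction, so I'll descend into the slot.

Request:
{"name": "arm_command", "arguments": {"motion": [[5,2,1,10,0,0.003,0],[5,0,0,10,0,0,0],[5,0,0,10,0,0,0],[5,0,0,5,0,0,0],[5,0,0,4,0,0,0],[5,0,0,0,0,0,0]]}}

```text
time_s: 7.5
tcp_pos: [0.4716, -0.0492, 0.1463]
ee_rot: [[-0.041, -0.999, -0.03], [-0.819, 0.051, -0.572], [0.573, 0.001, -0.82]]
wrist_force: [-0.2, 0.4, -0.5]
gripper_width: 0.213
gripper_force: 30.0
```

Request:
{"name": "arm_command", "arguments": {"motion": [[5,0,0,4,0,0,0],[5,0,0,4,0,0,0],[5,0,0,0,0,0,0]]}}

```text
time_s: 7.8
tcp_pos: [0.4714, -0.0536, 0.1399]
ee_rot: [[-0.041, -0.999, -0.029], [-0.819, 0.05, -0.572], [0.572, 0.001, -0.82]]
wrist_force: [-0.1, 1.4, -1.0]
gripper_width: 0.214
gripper_force: 30.0
```

```bash
cat >now.py <<'E'
from h import *
s=sense();t=tip(s);print(round(s["time_s"],2),"F tool",(c(s["ee_rot"]).T@s["wrist_force"]).round(1),"M tool",(c(s["ee_rot"]).T@s["moment"]).round(2),"tip slot",slot(t).round(1),"gw",round(s["gripper_width"],3))
E
python3 now.py
```

```text
7.8 F tool [-1.7  0.2  0. ] M tool [ 0.02 -1.41  0.03] tip slot [-25.4  -0.5 -17.1] gw 0.214
```

Request:
{"name": "arm_command", "arguments": {"motion": [[5,0,0,4,0,0,0],[5,0,0,3,0,0,0],[5,0,0,2,0,0,0],[5,0,0,0,0,0,0]]}}

```text
time_s: 8.2
tcp_pos: [0.4719, -0.0583, 0.1334]
ee_rot: [[-0.041, -0.999, -0.027], [-0.819, 0.049, -0.572], [0.572, -0.001, -0.82]]
wrist_force: [-0.9, 2.6, 4.1]
gripper_width: 0.216
gripper_force: 30.0
```

```bash
python3 now.py
```

```text
8.2 F tool [ 0.3  1.  -4.8] M tool [-0.53 -1.32  0.01] tip slot [-24.4  -0.6 -25. ] gw 0.216
```

Request:
{"name": "arm_command", "arguments": {"motion": [[5,0,-1.5,0,0,0,0],[5,0,-1.5,0,0,0,0],[5,0,0,0,0,0,0]]}}

```text
time_s: 8.5
tcp_pos: [0.4747, -0.0584, 0.1333]
ee_rot: [[-0.041, -0.999, -0.028], [-0.819, 0.05, -0.572], [0.572, -0.001, -0.82]]
wrist_force: [-3.1, 4.0, 5.2]
gripper_width: 0.208
gripper_force: 30.0
```

```bash
python3 now.py
```

```text
8.5 F tool [-0.2  3.3 -6.5] M tool [-0.96 -1.38  0.06] tip slot [-21.7  -0.5 -25.2] gw 0.208
```

Request:
{"name": "arm_command", "arguments": {"motion": [[5,0,-1.5,0,0,0,0],[5,0,-1.5,0,0,0,0],[5,0,0,0,0,0,0]]}}

```text
time_s: 8.8
tcp_pos: [0.4765, -0.059, 0.1334]
ee_rot: [[-0.042, -0.999, -0.031], [-0.818, 0.052, -0.573], [0.573, 0.001, -0.819]]
wrist_force: [-6.1, 7.4, 8.2]
gripper_width: 0.204
gripper_force: 29.8
```

```bash
python3 now.py
```

```text
8.8 F tool [ -1.1   6.5 -10.7] M tool [-2.65 -1.52  0.01] tip slot [-20.2  -1.2 -25.4] gw 0.204
```

Request:
{"name": "arm_command", "arguments": {"motion": [[5,0,0,-1,0,0,0],[5,0,0,0,0,0,0],[5,0,0,0,0,0,0]]}}

```text
time_s: 9.1
tcp_pos: [0.4773, -0.0583, 0.1335]
ee_rot: [[-0.041, -0.999, -0.029], [-0.819, 0.05, -0.571], [0.572, 0.0, -0.82]]
wrist_force: [-1.2, 0.5, 0.6]
gripper_width: 0.206
gripper_force: 30.0
```

```bash
python3 now.py
```

```text
9.1 F tool [-0.   1.3 -0.8] M tool [-0.39 -1.33  0.04] tip slot [-19.2  -0.4 -24.9] gw 0.206
```

Request:
{"name": "arm_command", "arguments": {"motion": [[5,0,0,-1,0,0,0],[5,0,0,0,0,0,0],[5,0,0,0,0,0,0]]}}

```text
time_s: 9.4
tcp_pos: [0.4776, -0.0576, 0.1343]
ee_rot: [[-0.041, -0.999, -0.029], [-0.819, 0.05, -0.571], [0.572, -0.0, -0.82]]
wrist_force: [0.1, 0.4, -0.5]
gripper_width: 0.204
gripper_force: 30.0
```

```bash
python3 now.py
```

```text
9.4 F tool [-0.6 -0.1  0.2] M tool [ 0.02 -1.37  0.01] tip slot [-19.   -0.2 -23.8] gw 0.204
```

Request:
{"name": "arm_command", "arguments": {"motion": [[5,0,-3,0,0,0,0],[5,0,0,2.5,0,0,0],[5,0,0,0,0,0,0]]}}

```text
time_s: 9.7
tcp_pos: [0.4816, -0.0586, 0.1331]
ee_rot: [[-0.041, -0.999, -0.026], [-0.819, 0.049, -0.571], [0.572, -0.002, -0.82]]
wrist_force: [-0.7, 4.4, 5.1]
gripper_width: 0.205
gripper_force: 30.0
```

```bash
python3 now.py
```

```text
9.7 F tool [-0.6  0.9 -6.7] M tool [-0.4  -1.49  0.04] tip slot [-14.7  -0.3 -25.2] gw 0.205
```

Request:
{"name": "arm_command", "arguments": {"motion": [[5,0,0,-2.5,0,0,0],[5,0,-3,0,0,0,0],[5,0,0,2.5,0,0,0],[5,0,0,0,0,0,0]]}}

```text
time_s: 10.1
tcp_pos: [0.4844, -0.0588, 0.1331]
ee_rot: [[-0.041, -0.999, -0.027], [-0.819, 0.049, -0.571], [0.572, -0.002, -0.82]]
wrist_force: [-2.5, 4.5, 5.2]
gripper_width: 0.204
gripper_force: 30.0
```

```bash
python3 now.py
```

```text
10.1 F tool [-0.6  2.7 -6.8] M tool [-0.59 -1.47  0.08] tip slot [-11.8  -0.4 -25.2] gw 0.204
```

Request:
{"name": "arm_command", "arguments": {"motion": [[5,0,0,-2.5,0,0,0],[5,0,-3,0,0,0,0],[5,0,0,2.5,0,0,0],[5,0,0,0,0,0,0]]}}

```text
time_s: 10.5
tcp_pos: [0.4874, -0.059, 0.1331]
ee_rot: [[-0.041, -0.999, -0.027], [-0.819, 0.049, -0.572], [0.572, -0.002, -0.82]]
wrist_force: [-2.0, 5.2, 5.1]
gripper_width: 0.205
gripper_force: 30.0
```

```bash
python3 now.py
```

```text
10.5 F tool [-1.3  2.2 -7.1] M tool [-0.67 -1.46  0.01] tip slot [ -8.9  -0.4 -25.3] gw 0.205
```

Request:
{"name": "arm_command", "arguments": {"motion": [[5,0,0,-2.5,0,0,0],[5,0,-3,0,0,0,0],[5,0,0,2.5,0,0,0],[5,0,0,0,0,0,0]]}}

```text
time_s: 10.9
tcp_pos: [0.4904, -0.0592, 0.1332]
ee_rot: [[-0.041, -0.999, -0.027], [-0.819, 0.049, -0.572], [0.572, -0.002, -0.82]]
wrist_force: [-1.3, 5.6, 6.6]
gripper_width: 0.201
gripper_force: 30.0
```

Request:
{"name": "arm_command", "arguments": {"motion": [[5,0,0,-2.5,0,0,0],[5,0,-3,0,0,0,0],[5,0,0,2.5,0,0,0],[5,0,0,0,0,0,0]]}}

```text
time_s: 11.3
tcp_pos: [0.4933, -0.0594, 0.1331]
ee_rot: [[-0.041, -0.999, -0.027], [-0.819, 0.049, -0.572], [0.572, -0.002, -0.82]]
wrist_force: [-2.1, 5.6, 6.6]
gripper_width: 0.202
gripper_force: 30.0
```

Request:
{"name": "arm_command", "arguments": {"motion": [[5,0,0,-2.5,0,0,0],[5,0,-3,0,0,0,0],[5,0,0,2.5,0,0,0],[5,0,0,0,0,0,0]]}}

```text
time_s: 11.7
tcp_pos: [0.4963, -0.0595, 0.1331]
ee_rot: [[-0.041, -0.999, -0.027], [-0.819, 0.049, -0.572], [0.572, -0.002, -0.82]]
wrist_force: [-1.2, 5.1, 6.8]
gripper_width: 0.209
gripper_force: 30.0
```

Request:
{"name": "arm_command", "arguments": {"motion": [[5,0,0,-2.5,0,0,0],[5,0,-3,0,0,0,0],[5,0,0,2.5,0,0,0],[5,0,0,0,0,0,0]]}}

```text
time_s: 12.1
tcp_pos: [0.4994, -0.0597, 0.1332]
ee_rot: [[-0.041, -0.999, -0.027], [-0.819, 0.049, -0.572], [0.572, -0.002, -0.82]]
wrist_force: [-1.6, 5.6, 5.2]
gripper_width: 0.208
gripper_force: 30.0
```

```bash
python3 now.py
```

```text
12.1 F tool [-1.6  1.8 -7.4] M tool [-0.75 -1.51  0.08] tip slot [  3.1  -0.5 -25.3] gw 0.208
```

Request:
{"name": "arm_command", "arguments": {"motion": [[5,0,0,-2.5,0,0,0],[5,0,-3,0,0,0,0],[5,0,0,2.5,0,0,0],[5,0,0,0,0,0,0]]}}

```text
time_s: 12.5
tcp_pos: [0.5023, -0.0598, 0.1331]
ee_rot: [[-0.041, -0.999, -0.027], [-0.819, 0.049, -0.572], [0.572, -0.002, -0.82]]
wrist_force: [-1.5, 5.5, 5.6]
gripper_width: 0.209
gripper_force: 30.0
```

Request:
{"name": "arm_command", "arguments": {"motion": [[5,0,0,-2.5,0,0,0],[5,0,-3,0,0,0,0],[5,0,0,2.5,0,0,0],[5,0,0,0,0,0,0]]}}

```text
time_s: 12.9
tcp_pos: [0.505, -0.0602, 0.1322]
ee_rot: [[-0.041, -0.999, -0.028], [-0.819, 0.049, -0.571], [0.572, -0.001, -0.82]]
wrist_force: [1.2, 0.8, -0.2]
gripper_width: 0.204
gripper_force: 30.0
```

Request:
{"name": "arm_command", "arguments": {"motion": [[5,0,0,-2.5,0,0,0],[5,0,-3,0,0,0,0],[5,0,0,2.5,0,0,0],[5,0,0,0,0,0,0]]}}

```text
time_s: 13.3
tcp_pos: [0.5069, -0.0609, 0.132]
ee_rot: [[-0.041, -0.999, -0.03], [-0.819, 0.051, -0.572], [0.572, 0.001, -0.82]]
wrist_force: [-0.6, -1.3, -1.1]
gripper_width: 0.202
gripper_force: 30.0
```

Request:
{"name": "arm_command", "arguments": {"motion": [[5,0,0,-2.5,0,0,0],[5,0,-3,0,0,0,0],[5,0,0,2.5,0,0,0],[5,0,0,0,0,0,0]]}}

```text
time_s: 13.7
tcp_pos: [0.5101, -0.0609, 0.1321]
ee_rot: [[-0.041, -0.999, -0.029], [-0.819, 0.05, -0.572], [0.572, 0.001, -0.82]]
wrist_force: [0.2, -0.2, -0.8]
gripper_width: 0.204
gripper_force: 30.0
```

```bash
python3 now.py
```

```text
13.7 F tool [-0.3 -0.2  0.7] M tool [ 0.03 -1.4   0.03] tip slot [ 13.6  -0.4 -26.5] gw 0.204
```

Request:
{"name": "arm_command", "arguments": {"motion": [[5,0,2,0,0,0,0],[5,0,0,3,0,0,0],[5,0,0,3,0,0,0],[5,0,0,0,0,0,0]]}}

```text
time_s: 14.1
tcp_pos: [0.5078, -0.0644, 0.1271]
ee_rot: [[-0.041, -0.999, -0.03], [-0.819, 0.05, -0.572], [0.572, 0.001, -0.82]]
wrist_force: [-0.3, -0.1, -0.3]
gripper_width: 0.207
gripper_force: 30.0
```

```bash
python3 now.py
```

```text
14.1 F tool [-0.1  0.3  0.3] M tool [ 0.01 -1.4   0.05] tip slot [ 11.4  -0.5 -32.7] gw 0.207
```

Request:
{"name": "arm_command", "arguments": {"motion": [[5,0,0,3,0,0,0],[5,0,0,3,0,0,0],[5,0,0,3,0,0,0],[5,0,0,3,0,0,0],[5,0,0,0,0,0,0]]}}

```text
time_s: 14.6
tcp_pos: [0.5084, -0.0706, 0.1181]
ee_rot: [[-0.041, -0.999, -0.027], [-0.819, 0.049, -0.571], [0.572, -0.001, -0.82]]
wrist_force: [-0.4, 2.4, 3.8]
gripper_width: 0.204
gripper_force: 30.0
```

```bash
python3 now.py
```

```text
14.6 F tool [ 0.2  0.5 -4.5] M tool [-0.37 -1.43  0.05] tip slot [ 12.6  -0.3 -43.7] gw 0.204
```

Request:
{"name": "arm_command", "arguments": {"motion": [[5,0,0,3,0,0,0],[5,0,0,3,0,0,0],[5,0,0,2,0,0,0],[5,0,0,0,0,0,0],[5,0,0,0,0,0,0]]}}

```text
time_s: 15.1
tcp_pos: [0.509, -0.0744, 0.1131]
ee_rot: [[-0.042, -0.999, -0.025], [-0.819, 0.048, -0.572], [0.572, -0.003, -0.82]]
wrist_force: [-3.8, 10.4, 13.6]
gripper_width: 0.205
gripper_force: 29.9
```

```bash
python3 now.py
```

```text
15.1 F tool [ -0.6   4.2 -17. ] M tool [-1.96 -1.46  0.02] tip slot [ 13.7  -0.7 -49.9] gw 0.205
```

Request:
{"name": "arm_command", "arguments": {"motion": [[5,0,0,1.5,0,0,0],[5,0,0,0,0,0,0],[5,0,0,0,0,0,0]]}}

```text
time_s: 15.4
tcp_pos: [0.5098, -0.0747, 0.1129]
ee_rot: [[-0.042, -0.999, -0.023], [-0.819, 0.047, -0.572], [0.572, -0.005, -0.82]]
wrist_force: [-4.9, 12.5, 17.2]
gripper_width: 0.21
gripper_force: 29.9
```

```bash
python3 now.py; python3 - <<'E'
from h import *
b=capture("side");a=capture("top")
r=lambda i,y,x,h,w:cv2.resize(i[y:y+h,x:x+w],(400,300),interpolation=cv2.INTER_CUBIC)
cv2.imwrite("pics/m4.png",np.hstack([r(a,160,330,135,180),r(b,245,250,135,180)])[:,:,::-1])
E
```

```text
15.4 F tool [ -0.2   5.4 -21.2] M tool [-2.42 -1.43  0.1 ] tip slot [ 14.8  -0.7 -50.2] gw 0.21
```

View pics/m4.png

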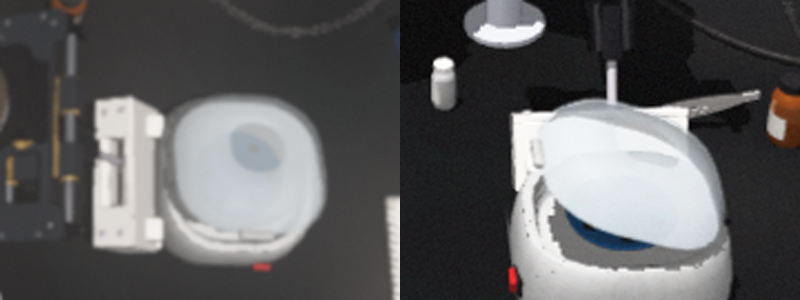

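The side view shows the lid clearly raised (zoom 640,170), and the force rises with no further travel, so the catch is home. Next I'll withdraw the rod.

Request:
{"name": "arm_command", "arguments": {"motion": [[5,0,0,-5,0,0,0],[5,0,0,-15,0,0,0],[5,0,0,-25,0,0,0],[5,0,0,-35,0,0,0],[5,0,0,-35,0,0,0],[5,0,0,-35,0,0,0],[5,0,0,-35,0,0,0],[5,0,0,0,0,0,0]]}}

```text
time_s: 16.3
tcp_pos: [0.5152, 0.0321, 0.2646]
ee_rot: [[-0.043, -0.999, -0.021], [-0.822, 0.047, -0.568], [0.569, -0.007, -0.823]]
wrist_force: [0.7, 0.5, -1.4]
gripper_width: 0.202
gripper_force: 30.0
```

Request:
{"name": "arm_command", "arguments": {"motion": [[5,0,0,0,0,-0.122,0],[5,0,0,0,0,-0.122,0],[5,0,0,0,0,-0.122,0],[5,0,0,0,0,-0.122,0],[5,0,0,0,0,-0.123,0],[5,0,0,0,0,0,-0.13],[5,0,0,0,0,0,0],[5,0,0,0,0,0,0]]}}

```text
time_s: 17.1
tcp_pos: [0.5121, 0.0289, 0.2603]
ee_rot: [[0.077, -0.997, -0.002], [-0.997, -0.077, 0.001], [-0.001, 0.002, -1.0]]
wrist_force: [-0.8, -0.1, -0.6]
gripper_width: 0.199
gripper_force: 30.0
```

```bash
python3 - <<'E'
from h import *
s=sense();print(s["tcp_pos"])
Rt=c([[.08,-.9968,0],[-.9968,-.08,0],[0,0,-1]])
go(s,c([.4475,.1311,.1217+.125]),Rt)
E
```

```text
[0.51210858 0.02887299 0.26034014]
shift mm [-106.9   56.6   13.9] rot [ 0.002  0.001 -0.003]
```

Request:
{"name": "arm_command", "arguments": {"motion": [[5,-30,16,0,0.002,0,-0.003],[5,-30,16,0,0,0,0],[5,-30,16,0,0,0,0],[5,-17,8.6,14,0,0,0],[5,0,0,0,0,0,0],[5,0,0,0,0,0,0],[5,0,0,0,0,0,0]]}}

```text
time_s: 17.8
tcp_pos: [0.4481, 0.1312, 0.2478]
ee_rot: [[0.082, -0.997, 0.002], [-0.997, -0.082, 0.002], [-0.001, -0.002, -1.0]]
wrist_force: [-0.1, -0.4, -0.9]
gripper_width: 0.203
gripper_force: 30.0
```

```bash
python3 - <<'E'
from h import *
b=capture("side");a=capture("top")
s=sense();t=tip(s);print(t.round(4),pj("side",t),pj("side",[.448,.130,.105]),pj("top",t));go(s,c([.4475,.1311,.1217+.125]),c([[.08,-.9968,0],[-.9968,-.08,0],[0,0,-1]]))
r=lambda i,y,x,h,w:cv2.resize(i[y:y+h,x:x+w],(400,300),interpolation=cv2.INTER_CUBIC)
cv2.imwrite("pics/m5.png",np.hstack([r(a,220,220,72,96),r(b,150,240,90,120)])[:,:,::-1])
E
```

```text
[0.4485 0.1313 0.1362] [200.2 297.3] [213.7 297. ] [256.4 262.8]
shift mm [-0.1  0.7  1.2] rot [-0.003  0.002  0.002]
```

View pics/m5.png

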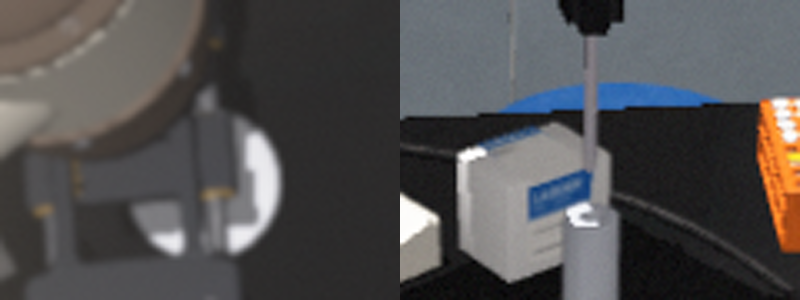

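The tip is above the stand's mouth (side zoom about 595,170; tube mouth at 590,212), matching the prediction. I'll descend with checks.

Request:
{"name": "arm_command", "arguments": {"motion": [[5,0,0.5,15,0,0,0],[5,0,0,12,0,0,0],[5,0,0,6,0,0,0],[5,0,0,5,0,0,0],[5,0,0,5,0,0,0],[5,0,0,0,0,0,0]]}}

```text
time_s: 18.5
tcp_pos: [0.4472, 0.1313, 0.2043]
ee_rot: [[0.083, -0.997, 0.001], [-0.997, -0.083, 0.002], [-0.002, -0.001, -1.0]]
wrist_force: [-0.2, -0.2, -0.9]
gripper_width: 0.206
gripper_force: 30.0
```

```bash
python3 now.py
```

```text
18.5 F tool [0.2 0.2 0.9] M tool [ 0.02 -0.05  0.03] tip slot [-58.5 176.9 161.2] gw 0.206
```

Tip is 12 mm into the bore with no contact force. Continuing down.

Request:
{"name": "arm_command", "arguments": {"motion": [[5,0,0,15,0,0,0],[5,0,0,15,0,0,0],[5,0,0,15,0,0,0],[5,0,0,15,0,0,0],[5,0,0,10,0,0,0],[5,0,0,0,0,0,0]]}}

```text
time_s: 19.1
tcp_pos: [0.4469, 0.1313, 0.1338]
ee_rot: [[0.083, -0.997, 0.0], [-0.997, -0.083, 0.001], [-0.001, -0.0, -1.0]]
wrist_force: [0.7, 0.4, -0.7]
gripper_width: 0.206
gripper_force: 30.0
```

Request:
{"name": "arm_command", "arguments": {"motion": [[5,0,0,4,0,0,0],[5,0,0,3,0,0,0],[5,0,0,3,0,0,0],[5,0,0,0,0,0,0],[5,0,0,0,0,0,0]]}}

```text
time_s: 19.6
tcp_pos: [0.4476, 0.1317, 0.1249]
ee_rot: [[0.083, -0.997, 0.002], [-0.997, -0.083, 0.002], [-0.002, -0.003, -1.0]]
wrist_force: [0.1, 0.7, -0.9]
gripper_width: 0.203
gripper_force: 30.0
```

Request:
{"name": "arm_command", "arguments": {"motion": [[5,0,0,1.5,0,0,0],[5,0,0,1.5,0,0,0],[5,0,0,0,0,0,0],[5,0,0,0,0,0,0]]}}

```text
time_s: 20.0
tcp_pos: [0.4476, 0.1317, 0.1217]
ee_rot: [[0.083, -0.997, 0.002], [-0.997, -0.083, 0.002], [-0.002, -0.002, -1.0]]
wrist_force: [0.3, 0.4, -0.6]
gripper_width: 0.203
gripper_force: 30.0
```

Request:
{"name": "arm_command", "arguments": {"motion": [[5,0,0,1,0,0,0],[5,0,0,0,0,0,0],[5,0,0,0,0,0,0]]}}

```text
time_s: 20.3
tcp_pos: [0.4476, 0.1318, 0.1216]
ee_rot: [[0.083, -0.997, 0.003], [-0.997, -0.083, 0.002], [-0.002, -0.003, -1.0]]
wrist_force: [-2.6, 0.7, 6.0]
gripper_width: 0.205
gripper_force: 30.0
```

Request:
{"name": "arm_command", "arguments": {"motion": [[5,0,0,1,0,0,0],[5,0,0,0,0,0,0],[5,0,0,0,0,0,0]]}}

```text
time_s: 20.6
tcp_pos: [0.4476, 0.1318, 0.1216]
ee_rot: [[0.084, -0.996, 0.003], [-0.996, -0.084, 0.002], [-0.002, -0.003, -1.0]]
wrist_force: [-5.1, -0.6, 11.3]
gripper_width: 0.203
gripper_force: 30.0
```

Seated firmly. I'll ease off, open and back up.

Request:
{"name": "arm_command", "arguments": {"motion": [[5,0,0,-1.5,0,0,0],[30,0,0,0,0,0,0],[40,0,0,0,0,0,0],[50,0,0,0,0,0,0],[50,0,0,0,0,0,0],[50,0,0,0,0,0,0]]}}

```text
time_s: 21.2
tcp_pos: [0.4475, 0.1316, 0.121]
ee_rot: [[0.083, -0.997, 0.002], [-0.997, -0.083, 0.002], [-0.002, -0.002, -1.0]]
wrist_force: [0.1, -1.1, -0.0]
gripper_width: 0.54
gripper_force: 0.0
```

Request:
{"name": "arm_command", "arguments": {"motion": [[50,0,0,0,0,0,0],[50,0,0,-15,0,0,0],[50,0,0,-30,0,0,0],[50,0,0,-40,0,0,0],[50,-40,0,0,0,0,0],[50,-45,0,0,0,0,0],[50,-45,0,0,0,0,0],[50,0,0,0,0,0,0]]}}

```text
time_s: 22.0
tcp_pos: [0.4367, 0.2653, 0.2065]
ee_rot: [[0.088, -0.996, 0.004], [-0.996, -0.088, 0.004], [-0.003, -0.004, -1.0]]
wrist_force: [0.0, 0.8, 0.1]
gripper_width: 0.575
gripper_force: 0.0
```

```bash
python3 - <<'E'
from h import *
b=capture("side");a=capture("top")
s=sense();print(s["time_s"],s["tcp_pos"],s["gripper_width"])
r=lambda i,y,x,h,w:cv2.resize(i[y:y+h,x:x+w],(400,300),interpolation=cv2.INTER_CUBIC)
cv2.imwrite("pics/m6.png",np.vstack([np.hstack([r(a,238,240,48,64),r(b,185,250,90,120)]),np.hstack([r(a,120,120,240,320),r(b,245,250,135,180)])])[:,:,::-1])
E
```

```text
22.1 [0.43607833 0.26170345 0.20602626] 0.5786887075156313
```

View pics/m6.png

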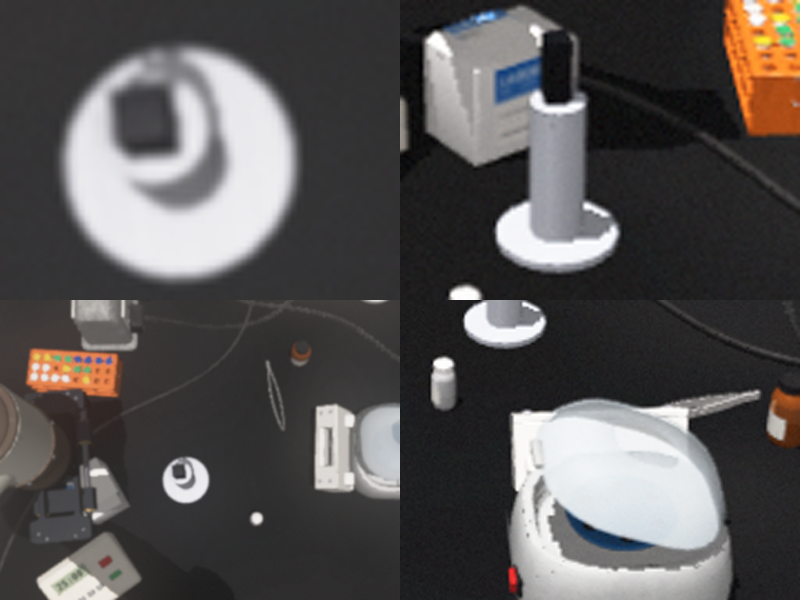

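The handle sits on the stand exactly as at the start (zoom 146,117; side 557,65), the lid is up (640,470), and the bystanders are in place. Handing in.

```bash
python3 -c "
from station import *
print(finish_job())"
```

```text
the job is handed in; nothing more can be done
None
```

The job is handed in at about 22 s of the 61 s allowed: the catch was pushed to its stop, the lid stayed raised, and the rod is back in its stand, released and seated. The final pictures show the bystanders in place; no verdict was returned.

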